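Stirrer shaft from the parts tub to the drying rack

TASK

Take the stirrer shaft (the one with the four-bladed paddle wheel) out of the tub of washed reactor parts and lower it into both Vs of the drying rack: paddle wheel and hub outside the two uprights, either way round. Set it down in the Vs rather than dropping it, then let go. Leave the other parts in the tub and the other things on the bench where they are.

Things in the scene. Friction and masses are not known exactly. Their poses are not given: they have to be found in the camera images.
- stirrer: wanted part, loose, 0.3 kg: bare steel stirrer shaft along its x, 190 mm long. Round bar 12 mm thick from x -70 to +71 mm; +x end: paddle wheel of four flat radial blades (24 mm long, 3 thick, 52 across tips); -x end: round hub 39 mm across, 25 long. Origin at mid-length on its underside, 19.4 mm below the axis. Balances near mid-length
- stirrer_mid (a point): point on the stirrer shaft's axis at mid-length; 24.4 mm above the table when it lies in the tub; the place to grip (12 mm round bar)
- stirrer_blades (a point): point on the shaft's axis in the middle of the paddle wheel, 83 mm from stirrer_mid
- tub: blue plastic parts tub, fixed to the bench, open at the top, 300 mm (its x) by 300 mm (its y), 45 mm high, floor and walls 5 mm thick, with a narrow outward rim. Origin: centre of the underside. Four long steel parts lie in it side by side, roughly along its x, axes 66 mm apart, in any order; two short fittings stand near its -x wall
- dip_tube: steel tube in the tub, 12 mm in diameter, 190 mm long along its x, with a hexagon nut (39 mm across flats, 22 mm long) at each end; no blades
- foam_disc: steel shaft in the tub, 12 mm in diameter, 190 mm long along its x, with a thin plain round disc 39 mm in diameter at the +x end and a hexagon nut at the -x end; no blades
- probe: thick steel probe in the tub, 25 mm in diameter, 160 mm long along its x, with two hexagon nuts and a thin tip at the +x end
- ferrule1: short steel fitting standing in the tub: spool 40 mm in diameter at both flanges, 36 mm high, origin at its foot
- ferrule2: short steel fitting standing in the tub: spool 40 mm in diameter at both flanges, 36 mm high, origin at its foot
- ferrule1_mid (a point): centre of that fitting, 18 mm above its foot
- ferrule2_mid (a point): centre of that fitting, 18 mm above its foot
- dip_tube_mid (a point): point on the dip tube's axis at mid-length
- foam_disc_mid (a point): point on the disc shaft's axis at mid-length
- probe_mid (a point): point on the probe's axis near mid-length
- rack: drying rack, fixed: dark steel drip tray 150 mm (its x) by 100 mm (its y), 12 mm high, floor 3 mm, with two bright uprights 8 mm thick at x -40 and +40 mm (72 mm free between them). Each ends in an upward-open V in line along x: vertex 52 mm and top 76 mm above the table, 41 mm wide at the top. Origin: centre of the underside
- rack_seat (a point): point midway between the two Vs where the axis of a 12 mm shaft lies when it rests in both Vs, 61 mm above the table; x runs along the resting shaft
- bottle: bystander: closed clear jar, 60 mm in diameter, 120 mm high, origin at its foot
- beaker: bystander: open glass beaker, 70 mm in diameter, 85 mm high, origin at its foot
- clamp: bystander: flat steel ring, 90 mm in diameter, 20 mm high, origin at its foot
There are look-alikes about, which are no part of the job. Leave any blue, purple or yellow look-alike of the ferrule1 alone.

How it is judged:
By the outcome, as a careful person would: the job done as asked, in the order asked, and still so for the second after the job is handed in, with the robot touching nothing.
It also fails if it takes over 42 s, if anything falls off the work surface, if the arm or the gripper's body presses on something with over 40 N, if the wrist force passes 120 N, or if a joint passes its speed limit or range.

ROBOT

A 7-joint arm with a two-finger parallel gripper is mounted at the origin on the work surface. World frame = base frame: x ahead of the robot, y to its left, z up, the work surface at z = 0. Lengths are in m, angles in rad, forces in N, time in s.
With the tool pointing down it reaches from about 0.4 to 0.85 m from the base axis. Payload 10.4 kg.
Tool frame: the origin (TCP) lies at the very end of the fingers, on their centre line; the grasp point (between the pads) lies 19 mm behind it; z points along the fingers, y is the line along which they close (so a half turn about z gives the same grasp; the last joint's range is limited). The gripper opens to 87 mm and grips with 3 to 60 N. Pads are 19 mm wide; open, the fingers measure 117 mm over their backs; the gripper's body (75 mm by 190 mm) begins 51 mm behind the grasp point.
Start: joints at [1.326, 0.332, -0.065, 1.46, 0.022, 1.35, -0.088], TCP at [0.138, -0.61, 0.223] pointing down, gripper open.
Joint ranges: [-2.6, 2.6], [-0.5, 2.12], [-1.47, 1.34], [0.16, 2.42], [-1.27, 4.41], [0.06, 2.06], [-2.6, 2.6]. Speed limits (rad/s): [2.22, 2.22, 2.79, 2.79, 3.14, 3.14, 3.14].

INTERFACE

Orientations are given as a unit quaternion [x, y, z, w].
In Python, from bench import status, camera, order gives the robot as it stands.
- The arm moves only by the tool jog_arm, never from a script. Its argument "plan" is a list of rows, each a list of 7 numbers: the turn, a rotation vector about the tool's x, y, z in rad, then the shift along the tool's x, y, z in mm, then the opening, from -1 (shut) to 1 (fully open). A call has 1 to 12 rows; each row is the pose to reach, as a shift and turn from the pose commanded when the call began, along the tool's axes at that moment; what a row does not reach only later rows make up. A row lasts 1/10 s, in which the tool goes at most 50 mm and 8.59 degrees, less where a joint would pass 70% of its speed; a pose out of reach is approached as far as the arm can. A call with a gripper value outside its range is refused whole. The fingers move at their own pace and stop on an object; "squeeze" is the grip in N (left out, the last holds). Time passes only in rows, so rows that repeat a pose let the fingers close. It gives the time, the measured TCP pose, the force, the opening and the grip force at its end, in the units of the state.
- status.read_state(): the state, without advancing time (a new reading comes with each control period).
- camera(name): name is "side" or "top" or "wrist"; returns a dict with "image" (480x640x3 uint8, red, green, blue), "z_map" (480x640 float32, m along the optical axis (not along the pixel's ray), 0 where there is no reading), "fx", "fy", "cx", "cy" (pixels), "world_from_camera" (4x4, takes a point from camera to world coordinates); the wrist camera has in their place "mount" (4x4, takes a point from camera to tool coordinates, whose origin is the TCP and whose axes are the flange's). Camera axes: x right, y down, z forward; pixel columns grow to the right and rows downward; lengths in m; the calibration is good to about 2 mm. A picture is of the moment at which its call begins: read the wrist's pose just before it.
- order.close_job(): hands the job in; it is judged then, once.
The state is a dict: "time": time; "joint_positions": joint angles; "joint_vel": joint speeds; "joint_torque": joint torques, N m; "ee_pos": TCP position; "eef_rot": TCP orientation; "ft_force": force on the tool from outside, world axes, zero at the start; "torque": the same for the moment, N m; "width": finger opening in m; "grip_force": force on a finger pad.
Only numpy, scipy, OpenCV 4.12 (cv2) and the standard library are available. Lean on these libraries where they do the work, as an engineer would, in place of code of your own. Each camera call takes 0.05 s, during which the arm holds its last target. There are 200 camera calls.

## Working session

There is one attempt and no reset: what is moved stays moved. The work goes in short steps, Python scripts to look and compute and a tool call to move; the robot and the scene stay as the last step left them, time stands still between calls to the robot, and variables do not carry over. Pictures are saved under pics/ and viewed, at most 10 in all, crops included, and the job is handed in when it is done.

Besides the shell and the picture viewer there is one more tool, called after "Call:" by a JSON object that holds its "name" and its "arguments", one argument or row to a line. jog_arm: Moves the arm, as the interface text tells. Its arguments: {"type":"object","properties":{"plan":{"type":"array"},"squeeze":{"type":"number"}},"required":["plan"]}

```bash
mkdir -p pics; ls
cat > h.py <<'E'
import numpy as np,cv2,pickle
from bench import status,camera
def grab(n,f):
    s=status.read_state(); c=camera(n); c['s']=s
    cv2.imwrite(f'pics/{f}.png',c['image'][:,:,::-1]); pickle.dump(c,open(f'pics/{f}.pkl','wb')); return c
def pts(c):
    v,u=np.mgrid[:480,:640]; z=c['z_map']
    P=np.stack([(u-c['cx'])/c['fx']*z,(v-c['cy'])/c['fy']*z,z],-1)
    T=c['world_from_camera']; W=P@T[:3,:3].T+T[:3,3]; W[z==0]=np.nan; return W
E
python3 - <<'E'
from h import *
print(status.read_state())
for n in('top','side'):
    c=grab(n,n+'1'); print(np.round(c['world_from_camera'],3),c['fx'],(c['z_map']>0).mean())
E
```

```text
pics
{'time': 0.0, 'joint_positions': array([ 1.32638439,  0.33286793, -0.06470859,  1.46094841,  0.02162311,
        1.34990208, -0.08849661]), 'joint_vel': array([-5.96987165e-04, -1.82465116e-03, -1.52650993e-03,  8.12737894e-04,
        1.64671355e-03, -7.34055608e-05, -1.18986307e-03]), 'joint_torque': array([-2.70734981e-04, -6.23250747e+01,  2.40020163e-02, -3.89900100e+01,
       -6.15422730e-02,  3.98465584e-02,  1.30287258e-04]), 'ee_pos': array([ 0.13740341, -0.60930759,  0.22175304]), 'eef_rot': array([ 9.93853893e-01,  1.10697466e-01, -1.22006131e-04, -7.04202891e-04]), 'ft_force': array([0.56745046, 0.27618731, 0.9870608 ]), 'torque': array([ 0.02037497, -0.05941449,  0.00280556]), 'grip_force': 0.0, 'width': 0.08718838652309013}
[[-0.012 -0.994  0.111  0.408]
 [-1.     0.014  0.02  -0.046]
 [-0.021 -0.11  -0.994  1.013]
 [ 0.     0.     0.     1.   ]] 454.971854344881 0.996025390625
[[-0.93  -0.201  0.309  0.052]
 [-0.368  0.535 -0.76   1.054]
 [-0.012 -0.821 -0.571  0.874]
 [ 0.     0.     0.     1.   ]] 612.304459718143 0.9863899739583334
```

View pics/top1.png

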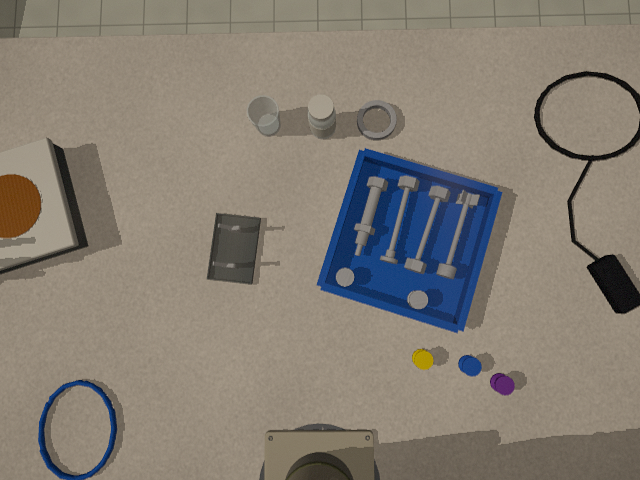

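View pics/side1.png

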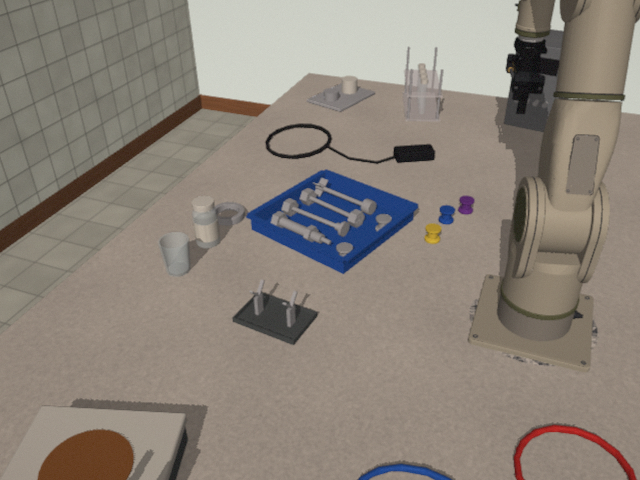

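The top view shows the stirrer as the rightmost part: bladed wheel at about (467,200), hub at about (447,270). The rack is at (235,248), with Vs at about (240,220) and (230,265). The side view agrees, with the paddle at (322,185), the hub at (368,206) and the rack at (275,315).

Run:
```python
from h import *
for n in('top1','side1'):
    c=pickle.load(open(f'pics/{n}.pkl','rb')); W=pts(c); z=W[...,2]
    # table plane check
    if n=='top1': print('table z',np.nanmedian(z[300:400,150:250]))
    else: print('table z',np.nanmedian(z[330:400,350:450]))
    img=c['image'].astype(int); grey=(np.ptp(img,axis=-1)<45)
    roi=np.zeros(z.shape,bool)
    roi[150:330,318:502]=1 if n=='top1' else 0
    if n!='top1': roi[165:270,245:420]=1
    m=(roi&grey&(z>0.014)&(z<.075)).astype(np.uint8)
    k,l,st,ce=cv2.connectedComponentsWithStats(m)
    for i in range(1,k):
        if st[i,4]<60: continue
        P=W[l==i]; xy=P[:,:2]; mu=xy.mean(0); u,s,vt=np.linalg.svd(xy-mu,full_matrices=False)
        d=vt[0]*np.sign(vt[0][0]+1e-9); t=(xy-mu)@d
        e0=np.percentile(t,1);e1=np.percentile(t,99)
        print(n,ce[i].round(),st[i,4],'mid',(mu+d*(e0+e1)/2).round(4),'ang',np.degrees(np.arctan2(d[1],d[0])).round(1),'len',(e1-e0).round(3),'z',np.percentile(P[:,2],[5,50,95]).round(4))
    # rack V uprights
    r=np.zeros(z.shape,bool)
    if n=='top1': r[200:290,200:290]=1
    else: r[270:345,225:325]=1
    for lo,hi in((.045,.09),(.006,.02)):
        m=(r&(z>lo)&(z<hi)).astype(np.uint8)
        k,l,st,ce=cv2.connectedComponentsWithStats(m)
        for i in range(1,k):
            if st[i,4]<8: continue
            P=W[l==i]; print(n,'rack',ce[i].round(),st[i,4],P.mean(0).round(4),'min',P.min(0).round(3),'max',P.max(0).round(3), 'rect',cv2.minAreaRect((P[:,:2]*1000).astype(np.float32)))
    i=c['image'][...,::-1]
    a=i[150:330,318:502] if n=='top1' else i[165:270,245:420]
    b=i[200:290,200:290] if n=='top1' else i[265:350,225:325]
    s=3; A=cv2.resize(a,None,fx=s,fy=s); B=cv2.resize(b,(240,240)); 
    cv2.imwrite(f'pics/{n}_crop.png',np.hstack([A,cv2.copyMakeBorder(B,0,A.shape[0]-240,0,0,cv2.BORDER_CONSTANT)]))
```

```text
table z -0.0008361845051056971
top1 [456. 225.] 1000 mid [ 0.5397 -0.3015] ang -11.0 len 0.209 z [0.019  0.0311 0.043 ]
top1 [369. 212.] 1005 mid [ 0.5716 -0.1137] ang -16.8 len 0.17 z [0.0257 0.0345 0.0444]
top1 [400. 215.] 751 mid [ 0.5632 -0.1806] ang -15.9 len 0.189 z [0.0238 0.0304 0.0445]
top1 [428. 228.] 840 mid [ 0.5414 -0.2412] ang -20.1 len 0.19 z [0.0239 0.0311 0.0447]
top1 [345. 277.] 269 mid [ 0.4397 -0.0607] ang 31.1 len 0.036 z [0.0374 0.0402 0.043 ]
top1 [418. 300.] 279 mid [ 0.3898 -0.215 ] ang 83.7 len 0.037 z [0.0374 0.0405 0.0428]
top1 rack [229. 227.] 93 [0.5472 0.1828 0.0643] min [0.541 0.157 0.045] max [0.553 0.204 0.079] rect ((547.1499633789062, 180.3429412841797), (47.47957992553711, 7.949636936187744), 83.84088134765625)
top1 rack [223. 265.] 87 [0.4678 0.1931 0.065 ] min [0.462 0.168 0.05 ] max [0.473 0.213 0.077] rect ((467.7440490722656, 190.72610473632812), (45.94075012207031, 8.083243370056152), 82.81431579589844)
top1 rack [233. 247.] 374 [0.5092 0.1859 0.0107] min [0.428 0.127 0.006] max [0.587 0.244 0.018] rect ((507.6102294921875, 185.7629852294922
[... 1081 characters left out ...]
74072265625, 135.95652770996094), (10.470681190490723, 71.26801300048828), 80.57125091552734)
side1 rack [276. 321.] 467 [0.4998 0.2042 0.0106] min [0.427 0.136 0.006] max [0.591 0.248 0.017] rect ((509.0441589355469, 185.89389038085938), (107.45035552978516, 155.68728637695312), 83.5217056274414)
side1 rack [259. 309.] 53 [0.5466 0.1842 0.0129] min [0.54  0.17  0.006] max [0.555 0.199 0.02 ] rect ((547.8118286132812, 183.7213897705078), (28.98042106628418, 11.413866996765137), 77.14656829833984)
side1 rack [291. 321.] 46 [0.4674 0.1946 0.0129] min [0.461 0.18  0.006] max [0.474 0.204 0.02 ] rect ((467.729736328125, 191.9462890625), (25.146024703979492, 7.709888458251953), 74.63368225097656)
```

View pics/top1_crop.png

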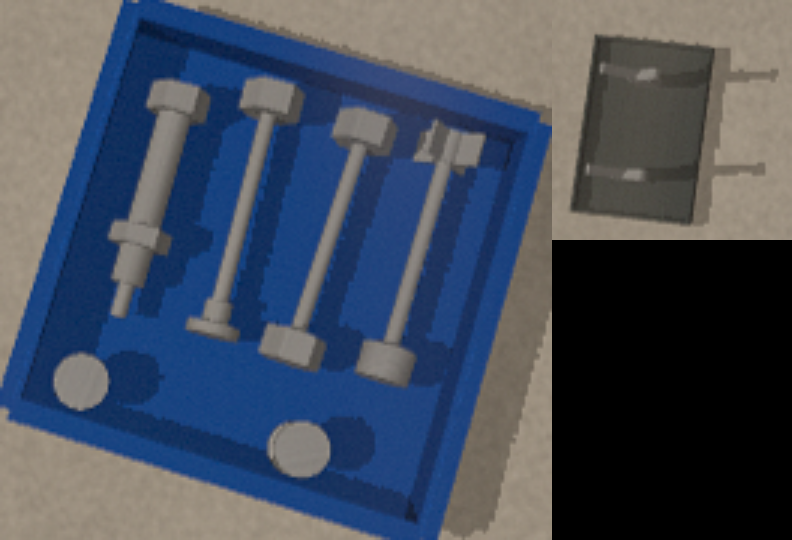

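The crop confirms it: the stirrer is the rightmost of the four, with its four-bladed wheel at the far (+x) end and its round hub near. Next I fit its bar line precisely from both views.

```bash
cat >> h.py <<'E'
def stir(c,W,n,near=(0.54,-0.298),a=-15.5,lo=.014):
    # slices along approximate axis; returns axis line fit and ends
    o=np.array(near); d=np.array([np.cos(np.radians(a)),np.sin(np.radians(a))]); 
    cam=c['world_from_camera'][:3,3]
    img=c['image'].astype(int); g=(np.ptp(img,axis=-1)<45)&(W[...,2]>lo)
    P=W[g]; r=P-cam; r/=np.linalg.norm(r,axis=1)[:,None]; A=P+.0047*r
    for _ in range(4):
        q=A[:,:2]-o; nn=np.array([-d[1],d[0]]); t=q@d; s=q@nn
        b=(abs(t)<.055)&(abs(s)<.014); B=A[b]; mu=B.mean(0)
        v=np.linalg.svd(B-mu,full_matrices=False)[2][0]; v*=np.sign(v[0]); d=v[:2]/np.hypot(*v[:2])
        o=mu[:2]
    q=P[:,:2]-o; t=q@d; s=q@np.array([-d[1],d[0]]); k=(abs(s)<.02)&(abs(t)<.13)
    e=np.percentile(t[k],[.5,99.5]); m=o+d*e.mean()
    print(n,'n',b.sum(),'angle',np.degrees(np.arctan2(d[1],d[0])).round(2),'axis z',mu[2].round(4),'tilt',np.degrees(np.arcsin(v[2])).round(2),'o',o.round(4),'ends',e.round(4),'mid',m.round(4),'sstd',s[b[:]].std().round(4) )
E
python3 - <<'E'
from h import *
for n in('top1','side1'):
    c=pickle.load(open(f'pics/{n}.pkl','rb')); stir(c,pts(c),n)
E
```

```text
top1 n 277 angle -18.5 axis z 0.0237 tilt -0.02 o [ 0.5305 -0.307 ] ends [-0.0972  0.103 ] mid [ 0.5332 -0.3079] sstd 0.0033
side1 n 141 angle -18.03 axis z 0.0248 tilt 0.09 o [ 0.5264 -0.304 ] ends [-0.0923  0.1252] mid [ 0.5421 -0.309 ] sstd 0.0034
```

Call:
{"name": "jog_arm", "arguments": {
  "plan": [
    [0,0,0.54,453,-206,40,-0.05],
    [0,0,0.54,453,-206,40,-0.05],
    [0,0,0.54,453,-206,40,-0.05],
    [0,0,0.54,453,-206,40,-0.05],
    [0,0,0.54,453,-206,40,-0.05],
    [0,0,0.54,453,-206,40,-0.05],
    [0,0,0.54,453,-206,40,-0.05],
    [0,0,0.54,453,-206,40,-0.05],
    [0,0,0.54,453,-206,40,-0.05],
    [0,0,0.54,453,-206,40,-0.05],
    [0,0,0.54,453,-206,40,-0.05],
    [0,0,0.54,453,-206,40,-0.05]
  ],
  "squeeze": 25
}}

```text
time: 1.3
ee_pos: [0.5352, -0.307, 0.1817]
eef_rot: [0.988, -0.157, -0.0, -0.001]
ft_force: [0.1, 0.2, -0.0]
width: 0.0414
grip_force: 0.0
```

Run:
```python
from h import *
from scipy.spatial.transform import Rotation as R
c=grab('wrist','wr1'); s=c['s']; T=np.eye(4); T[:3,:3]=R.from_quat(s['eef_rot']).as_matrix(); T[:3,3]=s['ee_pos']
print(np.round(c['mount'],3),s['ee_pos'],s['eef_rot'],s['width'])
c['world_from_camera']=T@c['mount']; pickle.dump(c,open('pics/wr1.pkl','wb'))
stir(c,pts(c),'wrist',(.533,-.308),-18)
```

```text
[[-0.001 -0.97  -0.244  0.066]
 [ 1.    -0.001 -0.001 -0.   ]
 [ 0.    -0.244  0.97  -0.162]
 [ 0.     0.     0.     1.   ]] [ 0.53517718 -0.30702991  0.18171865] [ 9.87667756e-01 -1.56562644e-01 -4.83817389e-04 -5.55887788e-04] 0.04136205712525048
wrist n 19390 angle -4.06 axis z 0.2566 tilt -87.19 o [ 0.5585 -0.3159] ends [-0.0628  0.0614] mid [ 0.5578 -0.3158] sstd 0.0075
```

View pics/wr1.png

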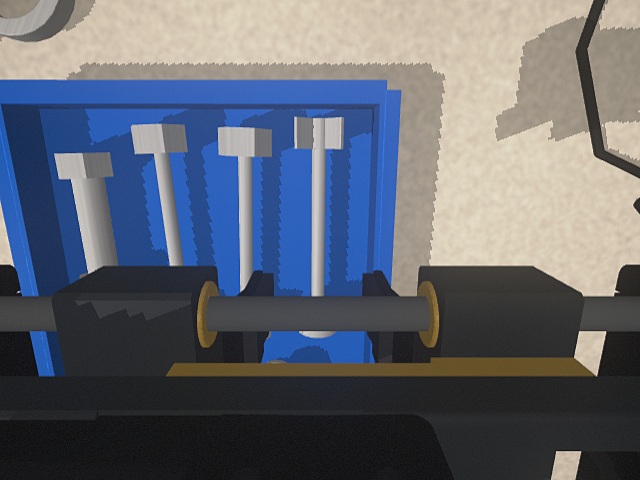

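The wrist view shows the stirrer running straight down the image between the fingers: wheel at (319,132), bar at about column 318, hub edge at (317,335).

Run:
```python
from h import *
c=pickle.load(open('pics/wr1.pkl','rb')); W=pts(c); cam=c['world_from_camera'][:3,3]; img=c['image'].astype(int)
g=(np.ptp(img,axis=-1)<45)&(W[...,2]>.012)&(W[...,2]<.06)
rows=[]
for v in range(160,285,4):
    us=np.where(g[v,290:350])[0]+290
    if len(us)<5: continue
    P=W[v,us].mean(0); r=P-cam; r/=np.linalg.norm(r); rows.append(np.r_[v,us.min(),us.max(),P+.0047*r])
A=np.array(rows); Q=A[:,3:]; mu=Q.mean(0); d=np.linalg.svd(Q-mu)[2][0]; d*=np.sign(d[0])
print('angle',np.degrees(np.arctan2(d[1],d[0])),'z',mu[2],'tilt',np.degrees(np.arcsin(d[2])),'mu',mu)
h=g.copy(); h[:, :285]=0; h[:,352:]=0; 
for a,b in((105,155),(320,345)):
    P=W[a:b][h[a:b]]; t=(P-mu)@d; print(a,len(P),'t range',np.percentile(t,[1,50,99]),'z',np.percentile(P[:,2],[2,98]))
    t0=np.percentile(t,99) if a<200 else np.percentile(t,1)
    print(' mid from this end',(mu+d*(t0-.095 if a<200 else t0+.095)))
```

```text
angle -18.745844822972405 z 0.024217541432240933 tilt -0.12820332270454018 mu [ 0.53585176 -0.30677614  0.02421754]
105 1612 t range [0.06015302 0.07572098 0.08771891] z [0.02842489 0.04357236]
 mid from this end [ 0.52895693 -0.30443622  0.02423383]
320 185 t range [-0.10166552 -0.09840084 -0.09487667] z [0.03531621 0.04435008]
 mid from this end [ 0.52953984 -0.30463405  0.02423246]
```

Call:
{"name": "jog_arm", "arguments": {
  "plan": [
    [0,0,0.01,-6,0,30,-0.05],
    [0,0,0.01,-6,0,70,-0.05],
    [0,0,0.01,-6,0,110,-0.05],
    [0,0,0.01,-6,0,140,-0.05],
    [0,0,0.01,-6,0,158,-0.05],
    [0,0,0.01,-6,0,171,-0.05],
    [0,0,0.01,-6,0,171,-0.05],
    [0,0,0.01,-6,0,171,-0.4],
    [0,0,0.01,-6,0,171,-1],
    [0,0,0.01,-6,0,171,-1],
    [0,0,0.01,-6,0,171,-1],
    [0,0,0.01,-6,0,171,-1]
  ],
  "squeeze": 25
}}

```text
time: 2.55
ee_pos: [0.529, -0.3067, 0.0122]
eef_rot: [0.987, -0.163, 0.001, -0.0]
ft_force: [-0.5, 1.6, 2.6]
width: 0.0107
grip_force: 25.0
```

Call:
{"name": "jog_arm", "arguments": {
  "plan": [
    [0,0,0,0,0,-5,-1],
    [0,0,0,0,0,-15,-1],
    [0,0,0,0,0,-30,-1],
    [0,0,0,0,0,-55,-1],
    [0,0,0,0,0,-85,-1],
    [0,0,0,0,0,-115,-1],
    [0,0,0,0,0,-135,-1],
    [0,0,0,0,0,-145,-1],
    [0,0,0,0,0,-145,-1],
    [0,0,0,0,0,-145,-1]
  ],
  "squeeze": 30
}}

```text
time: 3.55
ee_pos: [0.5279, -0.3071, 0.1558]
eef_rot: [0.987, -0.163, -0.001, -0.0]
ft_force: [-0.1, -0.3, -3.7]
width: 0.011
grip_force: 30.0
```

Run:
```python
from h import *
s=status.read_state(); print(s['ee_pos'],s['eef_rot'],s['width'],s['grip_force'],s['torque'],s['ft_force'])
for n in('top','side'):
    c=grab(n,n+'2'); W=pts(c)
    img=c['image'].astype(int); z=W[...,2]
    near=np.hypot(W[...,0]-s['ee_pos'][0],W[...,1]-s['ee_pos'][1])<.13
    g=near&(z>.12)&(z<.22)&(img.mean(-1)>90); 
    vv,uu=np.where(g); print(n,g.sum(),uu.min(),uu.max(),vv.min(),vv.max())
    i=c['image'][...,::-1]; u,v=int(uu.mean()),int(vv.mean()); cv2.imwrite(f'pics/{n}2c.png',cv2.resize(i[max(v-80,0):v+80,max(u-100,0):u+100],(400,320)))
cv2.imwrite('pics/c2.png',np.hstack([cv2.imread('pics/top2c.png'),cv2.imread('pics/side2c.png')]))
```

```text
[ 0.52789401 -0.30707518  0.15576988] [ 9.86559788e-01 -1.63399744e-01 -5.45366321e-04 -1.02018947e-04] 0.010960982025536602 29.996986091136932 [ 0.07614706  0.02643142 -0.01973497] [-0.1319137  -0.25266722 -3.67083407]
top 521 454 504 174 276
side 417 313 379 132 165
```

View pics/c2.png

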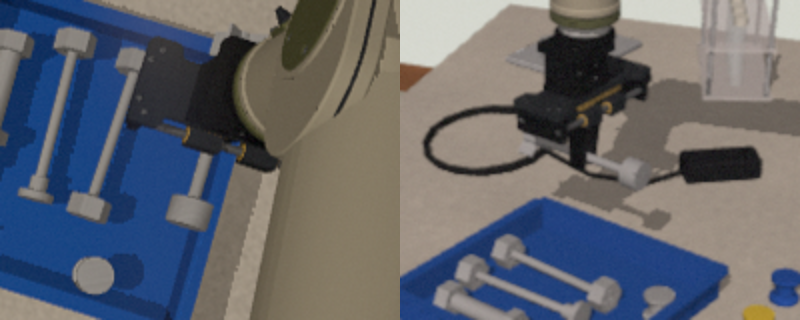

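Call:
{"name": "jog_arm", "arguments": {
  "plan": [
    [0,0,-0.02,-7,-18,0,-1],
    [0,0,-0.04,-21,-55,0,-1],
    [0,0,-0.06,-37,-97,0,-1],
    [0,0,-0.08,-53,-138,0,-1],
    [0,0,-0.1,-70,-180,0,-1],
    [0,0,-0.12,-86,-222,0,-1],
    [0,0,-0.14,-102,-264,0,-1],
    [0,0,-0.16,-118,-306,0,-1],
    [0,0,-0.18,-134,-347,0,-1],
    [0,0,-0.2,-150,-389,0,-1],
    [0,0,-0.2,-165,-427,0,-1],
    [0,0,-0.2,-178,-460,0,-1]
  ]
}}

```text
time: 4.85
ee_pos: [0.5068, 0.1884, 0.156]
eef_rot: [0.998, -0.063, -0.0, -0.0]
ft_force: [0.4, 0.3, -3.7]
width: 0.011
grip_force: 30.0
```

Call:
{"name": "jog_arm", "arguments": {
  "plan": [
    [0,0,0,0,0,0,-1],
    [0,0,0,0,0,0,-1],
    [0,0,0,0,0,0,-1]
  ]
}}

```text
time: 5.15
ee_pos: [0.508, 0.1845, 0.1559]
eef_rot: [0.998, -0.064, -0.0, 0.0]
ft_force: [0.6, -0.5, -3.6]
width: 0.0112
grip_force: 30.0
```

Run:
```python
from h import *
s=status.read_state(); print(s['ee_pos'],s['eef_rot'],s['width'],s['grip_force'],s['torque'],s['ft_force'])
for n in('top','side'):
    c=grab(n,n+'3'); i=c['image'][...,::-1]
    v,u=(240,230) if n=='top' else (265,265)
    cv2.imwrite(f'pics/{n}3c.png',cv2.resize(i[v-80:v+80,u-100:u+100],(400,320)))
cv2.imwrite('pics/c3.png',np.hstack([cv2.imread('pics/top3c.png'),cv2.imread('pics/side3c.png')]))
```

```text
[0.50796021 0.18453138 0.15592757] [ 9.97919619e-01 -6.44672163e-02 -4.07049684e-04  4.96750534e-04] 0.011246274149044446 29.99717742204666 [ 0.00770833 -0.00780813  0.04865661] [ 0.56238051 -0.52859473 -3.5754364 ]
```

View pics/c3.png

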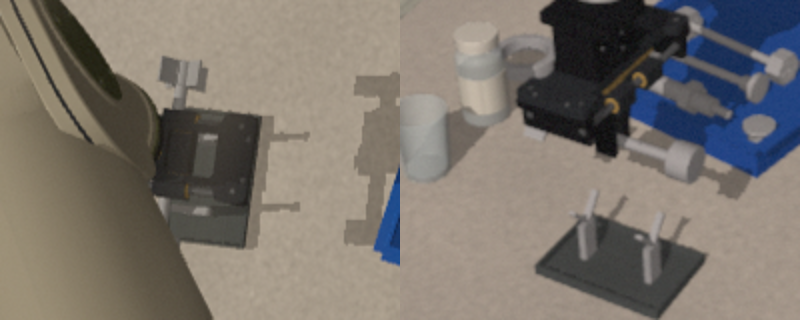

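The shaft hangs level above the rack and in line with it: wheel at the far side, hub near (about (685,160) in the crop). I check its height and tilt from the two views.

Run:
```python
from h import *
t0=np.array([.508,.1845]); a=np.radians(-7.4); d=np.array([np.cos(a),np.sin(a)]); n_=np.array([-d[1],d[0]])
for n in('top3','side3'):
    c=pickle.load(open(f'pics/{n}.pkl','rb')); W=pts(c); q=W[...,:2]-t0; t=q@d; s=q@n_; z=W[...,2]
    cam=c['world_from_camera'][:3,3]; br=c['image'].mean(-1)
    for nm,lo,hi,r in(('hub',-.1,-.072,.0195),('wheel',.072,.1,.026),('bar-',-.067,-.03,.006),('bar+',.03,.07,.006)):
        g=(t>lo)&(t<hi)&(abs(s)<.03)&(z>.13)&(z<.2)&(br>75)
        if g.sum()<6: print(n,nm,g.sum()); continue
        P=W[g]; ra=P-cam; ra/=np.linalg.norm(ra,axis=1)[:,None]; A=(P+.78*r*ra).mean(0)
        print(n,nm,g.sum(),'t',np.percentile(t[g],[2,98]).round(4),'s',((A[:2]-t0)@n_).round(4),'axis z',A[2].round(4),'zmax/min',np.percentile(z[g],[1,99]).round(4))
```

```text
top3 hub 7 t [-0.0788 -0.0723] s -0.0154 axis z 0.1553 zmax/min [0.1607 0.1782]
top3 wheel 295 t [0.0727 0.0943] s 0.0028 axis z 0.1572 zmax/min [0.149  0.1902]
top3 bar- 51 t [-0.0546 -0.0363] s -0.0018 axis z 0.1676 zmax/min [0.1674 0.1765]
top3 bar+ 75 t [0.0484 0.0695] s -0.0008 axis z 0.1683 zmax/min [0.167  0.1774]
side3 hub 321 t [-0.0951 -0.0729] s -0.0038 axis z 0.1659 zmax/min [0.1538 0.1897]
side3 wheel 54 t [0.0729 0.0953] s 0.003 axis z 0.1453 zmax/min [0.1522 0.1623]
side3 bar- 92 t [-0.0617 -0.0305] s -0.0006 axis z 0.1692 zmax/min [0.1655 0.177 ]
side3 bar+ 0
```

Call:
{"name": "jog_arm", "arguments": {
  "plan": [
    [0,0,0,0,-1,15,-1],
    [0,0,0,0,-1,40,-1],
    [0,0,0,0,-1,65,-1],
    [0,0,0,0,-1,82,-1],
    [0,0,0,0,-1,90,-1],
    [0,0,0,0,-1,95,-1],
    [0,0,0,0,-1,98,-1],
    [0,0,0,0,-1,100,-1],
    [0,0,0,0,-1,102,-1],
    [0,0,0,0,-1,103,-1],
    [0,0,0,0,-1,103,-1]
  ]
}}

```text
time: 6.35
ee_pos: [0.5084, 0.1866, 0.0537]
eef_rot: [0.998, -0.064, 0.0, 0.0]
ft_force: [0.2, -0.3, -4.0]
width: 0.0109
grip_force: 30.0
```

Call:
{"name": "jog_arm", "arguments": {
  "plan": [
    [0,0,0,0,0,1,-1],
    [0,0,0,0,0,2,-1],
    [0,0,0,0,0,2,-1],
    [0,0,0,0,0,3,-1],
    [0,0,0,0,0,3,-1]
  ]
}}

```text
time: 6.85
ee_pos: [0.5083, 0.1865, 0.0504]
eef_rot: [0.998, -0.064, -0.0, 0.0]
ft_force: [0.0, -0.2, -4.0]
width: 0.0111
grip_force: 30.0
```

Call:
{"name": "jog_arm", "arguments": {
  "plan": [
    [0,0,0,0,0,0.5,-1],
    [0,0,0,0,0,1,-1],
    [0,0,0,0,0,1.5,-1],
    [0,0,0,0,0,1.5,-1]
  ]
}}

```text
time: 7.25
ee_pos: [0.5083, 0.1866, 0.049]
eef_rot: [0.998, -0.064, -0.0, 0.0]
ft_force: [-0.3, 0.2, -2.9]
width: 0.011
grip_force: 30.0
```

Contact is just starting (the force went from -4.0 to -2.9 N).

Call:
{"name": "jog_arm", "arguments": {
  "plan": [
    [0,0,0,0,0,0.5,-1],
    [0,0,0,0,0,1,-1],
    [0,0,0,0,0,1,-1]
  ]
}}

```text
time: 7.55
ee_pos: [0.5084, 0.1868, 0.0484]
eef_rot: [0.998, -0.064, 0.0, -0.0]
ft_force: [-0.7, 0.3, 3.1]
width: 0.0106
grip_force: 30.0
```

Call:
{"name": "jog_arm", "arguments": {
  "plan": [
    [0,0,0,0,0,0,-0.7],
    [0,0,0,0,0,0,-0.5],
    [0,0,0,0,0,0,-0.2],
    [0,0,0,0,0,0,0],
    [0,0,0,0,0,0,0],
    [0,0,0,0,0,0,0]
  ],
  "squeeze": 5
}}

```text
time: 8.15
ee_pos: [0.5083, 0.1866, 0.048]
eef_rot: [0.998, -0.064, 0.0, 0.0]
ft_force: [0.3, 0.2, 0.1]
width: 0.0408
grip_force: 0.0
```

Run:
```python
from h import *
s=status.read_state(); print(s['ee_pos'],s['width'],s['grip_force'],s['ft_force'])
for n in('wrist','side'):
    c=grab(n,n+'4'); i=c['image'][...,::-1]
    a=cv2.resize(i,(400,300)) if n=='wrist' else cv2.resize(i[225:345,195:355],(400,300)); cv2.imwrite(f'pics/{n}4c.png',a)
cv2.imwrite('pics/c4.png',np.hstack([cv2.imread('pics/wrist4c.png'),cv2.imread('pics/side4c.png')]))
```

```text
[0.50831459 0.18657085 0.04800315] 0.04081764935141557 0.0 [0.27541029 0.15142146 0.10930972]
```

View pics/c4.png

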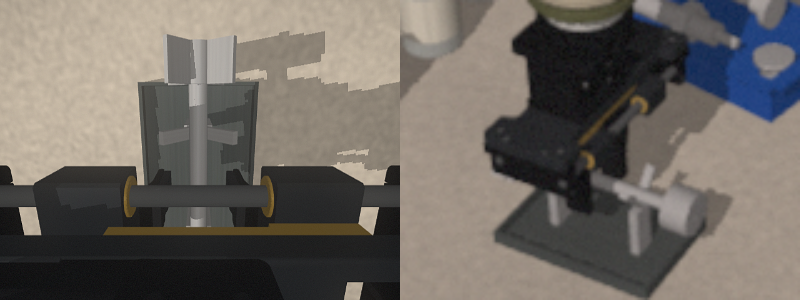

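The fingers are open and the shaft sits in both Vs, with the wheel beyond the far upright and the hub outside the near one. Retreating straight up.

Call:
{"name": "jog_arm", "arguments": {
  "plan": [
    [0,0,0,0,0,-8,0],
    [0,0,0,0,0,-25,0],
    [0,0,0,0,0,-50,0],
    [0,0,0,0,0,-85,0],
    [0,0,0,0,0,-120,0],
    [0,0,0,0,0,-150,0],
    [0,0,0,0,0,-170,0],
    [0,0,0,0,0,-180,0],
    [0,0,0,0,0,-180,0],
    [0,0,0,0,0,-180,0],
    [0,0,0,0,0,-180,0]
  ]
}}

```text
time: 9.35
ee_pos: [0.5077, 0.1863, 0.2267]
eef_rot: [0.998, -0.064, -0.001, 0.0]
ft_force: [-0.0, -0.1, 0.1]
width: 0.0435
grip_force: 0.0
```

Run:
```python
from h import *
s=status.read_state(); print(s['time'],s['ee_pos'],s['ft_force'])
c=grab('side','side5'); W=pts(c); i=c['image'][...,::-1]; a=cv2.resize(i[150:345,160:420],(780,585)); cv2.imwrite('pics/c5.png',a)
t0=np.array([.508,.186]); an=np.radians(-7.3); d=np.array([np.cos(an),np.sin(an)]); q=W[...,:2]-t0; t=q@d; z=W[...,2]; sl=q@np.array([-d[1],d[0]])
g=(abs(sl)<.03)&(abs(t)<.11)&(z>.03)&(z<.1); print('ends',np.percentile(t[g],[.5,99.5]))
for lo,hi in((-.035,0),(0,.035)):
    b=(t>lo)&(t<hi)&(abs(sl)<.012)&(z>.05)&(z<.1); print('bar top z',np.percentile(z[b],[95]),b.sum())
```

```text
9.35 [0.50773044 0.18629744 0.22667796] [-0.00704928 -0.07451702  0.08929067]
ends [-0.09461088  0.09625995]
bar top z [0.06947938] 83
bar top z [0.06893813] 86
```

View pics/c5.png

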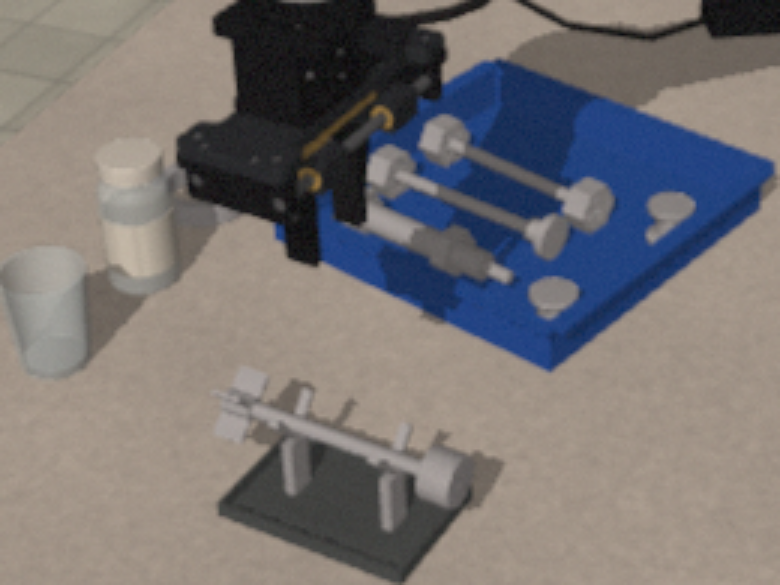

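The stirrer rests level in both Vs, with the wheel at (240,400) and the hub at (443,475), both outside the uprights. The other parts have not moved, so I'm handing in.

```bash
python3 -c "
from bench import order
print(order.close_job())"
```

```text
the job is handed in; nothing more can be done
None
```

The stirrer shaft lies level in both Vs of the drying rack, paddle wheel and hub outside the uprights, set down gently and released; the gripper is clear, nothing else was moved, and the job was handed in at about 9.4 s.

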